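# Unscrew a parts jar in its rack cup and hold the cap over it

## Task

The square jar of nuts left out on the counter has a tight cap: stand it upright, fully down, in the empty cup of the jar rack so that the cup keeps it from turning, then unscrew the cap there and stop turning as soon as its threads let go. Lift the cap straight off and finish while still holding it, level and still, just above the open mouth (a finger's breadth or two of clear air), with the jar left fully down in its cup. Keep the jar upright and leave the two jars already in the rack, the coupling and the carton where they are.

Things in the scene. Friction and masses are not known exactly. Their poses are not given: they have to be found in the camera images.
- jar: The jar to open, loose on the open counter: white plastic, square body 66 mm wide, 80 mm tall, flat shoulder, then a round neck 43 mm across up to the rim at 102 mm. 110 mm tall with its cap, 0.25 to 0.42 kg with its nuts; may be carried by the cap or the body. Origin: centre of its underside, z up, x and y square to its faces, blank label on its -x face.
- cap: The jar's cap: black ribbed plastic, round, 60 mm across, 24 mm tall. Origin on its axis at the lower edge of the skirt, z up. Tight, it sits on the jar's axis with its origin 86 mm above the jar's underside (6 mm of air between skirt and jar shoulder). A sprung liner under its top presses on the rim: about 0.4 Nm breaks it loose, less as it turns.
- pip (a point): Small raised mark at the edge of the cap's top, 30 mm from its axis along the cap's x, 24 mm above its lower edge. While the cap is tight it lies towards the jar's +x; it goes round with the cap, anticlockwise seen from above to unscrew.
- mouth (a point): Centre of the jar's mouth at rim height, 102 mm above its underside. The neck has three lug ramps (right-hand thread). The cap's lugs hold until it is turned 61 degrees from tight, relative to the jar, climbing 2.5 mm evenly; from 61 to 92 degrees it lifts straight off (the liner pushes it up 0.5 mm more); at 92 the lugs hit stops. Lifted before 61 it drags the jar up.
- pocket (a point): Centre of the inner floor (6 mm above the counter) of the empty cup of the jar rack: grey steel, three equal square cups in a row, 115 mm apart; any may be the empty one. x, y square to its walls. 71 mm wide inside: the jar fits any of four ways round and can turn 4.5 degrees either way. Walls 43 mm above the floor, with lips flaring to 80 mm wide at 51 mm.
- jar1: A closed jar of the same shape (66 mm square, 110 mm tall) already standing in another cup of the rack. Origin at the centre of its underside.
- jar2: The other closed jar already standing in the rack, same shape. Origin at the centre of its underside.
- coupling: Plain steel tube coupling standing on the counter, 42 mm across, 52 mm tall, in front of the rack. Origin at the centre of its underside.
- carton: Cardboard carton 100 x 130 x 75 mm on the counter beyond the jar. Origin at the centre of its underside.

How it is judged (in metres and radians):
On the way, in this order (a step that is already met when the one before it is completed fails the run):
1. the jar stands fully down and upright in the empty cup, its cap still screwed on (horizontal distance between jar and pocket below 0.006 m and z of jar in the frame of pocket between -0.003 and 0.003 m and angle between jar's own z axis and vertical below 0.08 rad and z of cap in the frame of jar below 0.0885 m and y of pip in the frame of jar below 0.018 m), for 0.2 s.
2. with the jar down in the cup the cap is turned until its lugs are free (horizontal distance between jar and pocket below 0.006 m and z of jar in the frame of pocket between -0.003 and 0.003 m and angle between jar's own z axis and vertical below 0.08 rad and y of pip in the frame of jar above 0.0245 m and z of cap in the frame of jar above 0.087 m), for 0.1 s.
At the end, for the whole second after the job is handed in: The fingers hold the cap, still and level within 0.15 rad, off the jar: lower edge 4 to 45 mm above the rim, within 15 mm of its centre, not turned on past about 125 degrees. The jar, untouched, stands on the floor of its cup (3 mm in height, 6 mm off centre, 0.08 rad) (horizontal distance between jar and pocket below 0.006 m and z of jar in the frame of pocket between -0.003 and 0.003 m and angle between jar's own z axis and vertical below 0.08 rad and z of cap in the frame of jar between 0.106 and 0.147 m and horizontal distance between cap and mouth below 0.015 m and angle between cap's own z axis and vertical below 0.15 rad and angle between the x axis of cap and the x axis of jar, either way round above 0.95 rad and contact force between cap and the fingers above 1 N and contact force between each of cap, the fingers and jar below 0.05 N and linear speed of each of cap, jar below 0.02 m/s); the arm keeps its last pose, push and grip.
It fails at once if turning did not stop: the freed cap was forced against the next stops (over 60 N on the neck) (y of pip in the frame of jar above 0.0245 m and contact force between cap and jar above 60 N).
It fails at once if the jar tipped well over (more than 0.5 rad) (angle between jar's own z axis and vertical above 0.5 rad).
It fails at once if the cap turned on well past the point where its threads let go (more than about 105 degrees from tight) while still on the neck (x of pip in the frame of jar below -0.008 m and z of cap in the frame of jar below 0.1 m).
It fails at once if a neighbouring jar in the rack moved more than 10 mm (distance of any of jar1, jar2 from where it was at the start of the episode above 0.01 m).
It fails at once if the coupling or the carton moved more than 20 mm (distance of any of coupling, carton from where it was at the start of the episode above 0.02 m).
It also fails if it takes over 45 s, if anything falls off the work surface, if the arm or the gripper's body presses on something with over 40 N, if the wrist force passes 120 N, or if a joint passes its speed limit or range.

## Robot

A 7-joint arm with a two-finger parallel gripper is mounted at the origin on the work surface. World frame = base frame: x ahead of the robot, y to its left, z up, the work surface at z = 0. Lengths are in m, angles in degrees, forces in N, time in s.
With the tool pointing down it reaches from about 0.425 to 0.8 m from the base axis. Payload 8.3 kg.
Tool frame: the origin (TCP) lies midway between the tips of the shut fingers; the grasp point (between the pads) lies 19 mm behind it (bot.tcp_to_grasp is the distance from the TCP to the grasp point, in m); z points along the fingers, x is the direction in which the jaws open and shut, and the axes are right-handed (so a half turn about z gives the same grasp; the last joint's range is limited). The gripper opens to 85 mm and grips with 20 to 120 N. Pads are 22 mm wide; open, the fingers measure 114 mm over their backs; the gripper's body (76 mm by 85 mm) begins 54 mm behind the grasp point. The pads swing forward as they close: fully open they stand 13 mm farther back than shut.
Start: joints at [-71.27, 21.967, 0.94, 78.501, -0.361, 79.538, -2.664], TCP at [0.237, 0.578, 0.231] pointing down, gripper open.
Joint ranges: [-169.22, 169.22], [-14.56, 117.87], [-87.37, 89.26], [10.42, 133.3], [-82.24, 262.24], [0.94, 117.77], [-172.7, 172.7]. Speed limits (degrees/s): [136.94, 136.94, 172.46, 172.46, 180, 180, 180].

## Interface

Orientations are given as a 3x3 rotation matrix whose columns are the frame's x, y, z axes.
In Python, from plant import bot, imaging gives the robot as it stands.
- The arm moves only by the tool drive_tool, never from a script. Its argument "increments" is a list that holds one entry, the list of rows, each a list of 4 numbers: the shift along the tool's x, y, z in mm, then the turn about the tool's z in degrees. A call has 1 to 20 rows; each row is the pose to reach, as a shift and turn from the pose commanded when the call began, along the tool's axes at that moment; what a row does not reach only later rows make up. A row lasts 1/10 s, in which the tool goes at most 50 mm and 8.59 degrees, less where a joint would pass 70% of its speed; a pose out of reach is approached as far as the arm can. A call with a gripper value outside its range is refused whole. "gripper" is the closure, from 0 (fully open) to 1 (shut), set as the call begins (left out, the last holds). The fingers move at their own pace and stop on an object; "grip_force" is the grip in N (left out, the last holds). Time passes only in rows, so rows that repeat a pose let the fingers close. It gives the time, the measured TCP pose, the force and the opening at its end, in the units of the state.
- bot.get_state(): the state, without advancing time (a new reading comes with each control period).
- imaging.capture(name): name is "side" or "top" or "wrist"; returns the picture (420x560x3 uint8, blue, green, red); there is no depth.
- imaging.camera_info(name): a dict with "intrinsics" (3x3 intrinsics, pixels), "k1" (the pictures are not rectified: a ray, as slopes to the right and down, at radius r is drawn at 1 + k1 r^2 times it, then the intrinsics apply), "view" (4x4, takes a point from world to camera coordinates). Camera axes: x right, y down, z forward; pixel columns grow to the right and rows downward; lengths in m; the calibration is good to about 2 mm. A picture is of the moment at which its call begins: read the wrist's pose just before it. camera_info takes no time and is no camera call; for the wrist camera it gives the pose at the moment of the call.
- bot.job_done(): hands the job in, once; it reports no verdict.
The state is a dict: "t": time; "q": joint angles; "qvel": joint speeds; "joint_efforts": joint torques, N m; "ee_pos": TCP position; "tool_rot": TCP orientation; "wrist_force": force on the tool from outside, world axes, zero at the start; "moment": the same for the moment, N m; "gripper_width": finger opening in m.
Only numpy, scipy, OpenCV 4.12 (cv2) and the standard library are available. Lean on these libraries where they do the work, as an engineer would, in place of code of your own. Each camera call takes 0.05 s, during which the arm holds its last target. There are 200 camera calls.

## Working session

There is one attempt and no reset: what is moved stays moved. The work goes in short steps, Python scripts to look and compute and a tool call to move; the robot and the scene stay as the last step left them, time stands still between calls to the robot, and variables do not carry over. Pictures are saved under pics/ and viewed, about 8 in all and at most 12, crops included, and the job is handed in when it is done.

Besides the shell and the picture viewer there is one more tool, called in YAML: its name, and indented under it one key for each argument. drive_tool: Moves the arm, as the interface text tells. Its arguments: {"type":"object","properties":{"increments":{"type":"array","items":{"type":"array","items":{"type":"array","items":{"type":"number"}}}},"gripper":{"type":"number"},"grip_force":{"type":"number"}},"required":["increments"]}

```bash
ls; mkdir -p pics; cat > h.py <<'E'
import numpy as np, cv2
from plant import bot, imaging
def ray(name,u,v,info=None):
    c=info or imaging.camera_info(name); K=np.array(c["intrinsics"]); V=np.array(c["view"])
    d=np.array([(u-K[0,2])/K[0,0],(v-K[1,2])/K[1,1]]); s=d.copy()
    for _ in range(20): s=d/(1+c["k1"]*(s@s))
    R=V[:3,:3]; o=-R.T@V[:3,3]; return o,R.T@np.array([s[0],s[1],1])
def at_z(name,u,v,z,info=None):
    o,d=ray(name,u,v,info); return o+d*(z-o[2])/d[2]
def proj(name,p,info=None):
    c=info or imaging.camera_info(name); K=np.array(c["intrinsics"]); V=np.array(c["view"])
    q=V[:3,:3]@np.array(p)+V[:3,3]; s=q[:2]/q[2]; s=s*(1+c["k1"]*(s@s))
    return K[0,0]*s[0]+K[0,2],K[1,1]*s[1]+K[1,2]
E
python3 - <<'E'
from h import *
np.set_printoptions(precision=4,suppress=True)
s=bot.get_state(); print(s)
print(bot.tcp_to_grasp)
for n in ("top","side"):
    cv2.imwrite(f"pics/{n}0.png",imaging.capture(n)); c=imaging.camera_info(n); V=np.array(c["view"]); print(n,c["k1"],c["intrinsics"],-V[:3,:3].T@V[:3,3],V[:3,:3])
E
```

```text
pics
{'t': 0.0, 'q': array([-71.2692,  22.0142,   0.9382,  78.5644,  -0.3609,  79.5375,
        -2.6653]), 'qvel': array([ 0.0942, -0.0185, -0.0856,  0.0257, -0.06  , -0.0419, -0.0332]), 'joint_efforts': array([ -0.0001, -62.7593,   0.8443, -37.1815,   0.0166,   0.0143,
         0.0001]), 'ee_pos': array([0.2373, 0.5776, 0.2303]), 'tool_rot': array([[ 0.38  ,  0.925 , -0.0007],
       [ 0.925 , -0.38  , -0.0018],
       [-0.002 ,  0.    , -1.    ]]), 'wrist_force': array([-0.2011, -0.312 ,  0.0259]), 'moment': array([-0.0162,  0.0436, -0.0201]), 'gripper_width': 0.08551030269199948}
0.0187
top -0.09374879302043171 [[431.1698   0.     282.2458]
 [  0.     431.1698 218.6421]
 [  0.       0.       1.    ]] [ 0.3375 -0.0039  1.041 ] [[ 0.0037 -1.     -0.0008]
 [-0.973  -0.0034 -0.2308]
 [ 0.2308  0.0016 -0.973 ]]
side -0.04624055389750638 [[516.2853   0.     290.0153]
 [  0.     516.2853 211.0777]
 [  0.       0.       1.    ]] [ 0.41   -0.7481  0.6091] [[ 0.9804 -0.1969 -0.0091]
 [-0.115  -0.5339 -0.8377]
 [ 0.1601  0.8223 -0.546 ]]
```

View pics/top0.png

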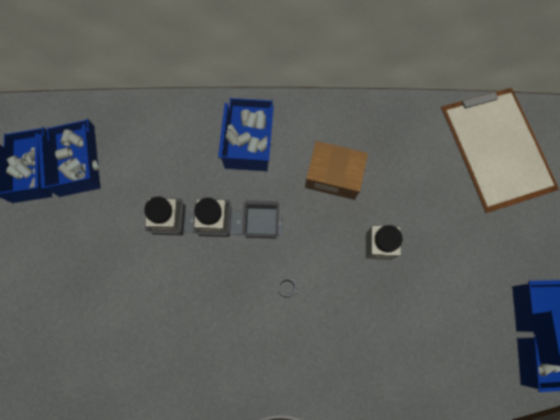

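View pics/side0.png

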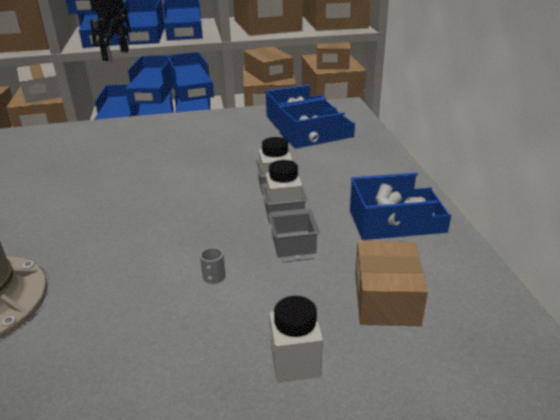

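```bash
python3 - <<'E'
from h import *
a=cv2.imread("pics/top0.png"); b=cv2.imread("pics/side0.png")
f=lambda i,x,y,w,h,k:cv2.convertScaleAbs(cv2.resize(i[y:y+h,x:x+w],None,fx=k,fy=k,interpolation=cv2.INTER_CUBIC),alpha=1.5)
c1=f(a,355,210,66,56,6); c2=f(a,230,190,66,56,6)
c3=f(b,255,290,80,96,5)[:,:400]; 
row1=np.hstack([c1,c2]); print(row1.shape)
cv2.imwrite("pics/crop1.png",row1)
for n,u,v,z in [("cap",388.5,238,.11),("cup",261.5,219,.055),("coup",287,287,.05),("j1",207.5,211,.116),("j2",158.5,209,.116)]: print(n,at_z("top",u,v,z).round(4))
for n,u,v,z in [("cap",295.5,313,.11),]: print(n,at_z("side",u,v,z).round(4))
print("carton", at_z("top",340,168,.075).round(4))
E
```

```text
(336, 792, 3)
cap [ 0.5153 -0.2371  0.11  ]
cup [0.5704 0.0466 0.055 ]
coup [ 0.4124 -0.0136  0.05  ]
j1 [0.5739 0.1638 0.116 ]
j2 [0.5782 0.2743 0.116 ]
cap [ 0.5136 -0.247   0.11  ]
carton [ 0.6909 -0.139   0.075 ]
```

View pics/crop1.png

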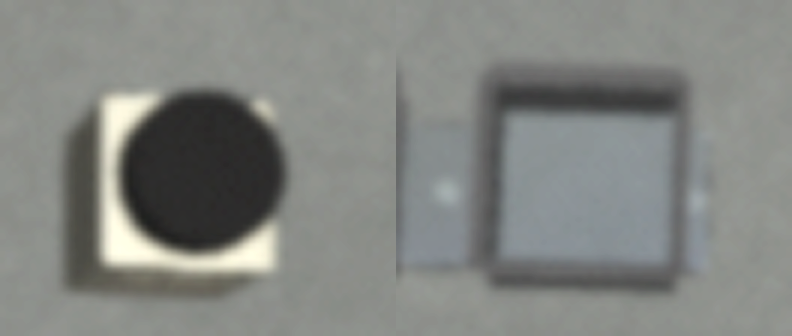

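drive_tool:
  increments:
    - [[-22,44,0,4],[-45,88,0,8],[-68,132,0,12],[-90,176,0,16],[-113,220,0,20],[-136,264,0,24],[-159,308,0,28],[-182,352,0,32],[-204,397,0,36],[-227,442,0,40],[-274,456,0,43],[-321,470,0,46],[-368,484,0,49],[-415,498,0,52],[-462,512,0,55],[-509,526,0,58],[-556,540,0,61],[-603,554,0,65],[-648,566,0,68],[-648,566,0,68]]
  gripper: 0
  grip_force: 70

```text
t: 2.1
ee_pos: [0.5114, -0.2445, 0.2314]
tool_rot: [[1.0, -0.019, -0.001], [-0.019, -1.0, -0.004], [-0.001, 0.004, -1.0]]
wrist_force: [-0.5, -0.4, 0.8]
gripper_width: 0.0856
```

```bash
python3 - <<'E'
from h import *
np.set_printoptions(precision=4,suppress=True)
s=bot.get_state(); print(s["t"],s["ee_pos"],s["tool_rot"],s["q"])
c=imaging.camera_info("wrist"); im=imaging.capture("wrist"); np.save("w1.npy",c,allow_pickle=True)
V=np.array(c["view"]); print(c["k1"],c["intrinsics"],-V[:3,:3].T@V[:3,3],V[:3,:3])
for p in [(.515,-.237,.11),(.513,-.247,.11)]: print(proj("wrist",p,c))
cv2.imwrite("pics/w1.png",im)
E
```

```text
2.1 [ 0.5114 -0.2445  0.2314] [[ 0.9998 -0.0189 -0.0012]
 [-0.0189 -0.9998 -0.0037]
 [-0.0011  0.0037 -1.    ]] [ -9.306   16.9734  39.6161  89.4253 -10.7655  77.5153  30.3223]
-0.05250909674933769 [[334.5208   0.     278.0138]
 [  0.     334.5208 209.346 ]
 [  0.       0.       1.    ]] [ 0.5141 -0.1659  0.3748] [[ 0.9998 -0.0196  0.0002]
 [-0.0187 -0.9506  0.31  ]
 [-0.0059 -0.3099 -0.9507]]
(np.float64(280.7036041229957), np.float64(191.67526676859623))
(np.float64(278.4945964083974), np.float64(203.40130216391736))
```

View pics/w1.png

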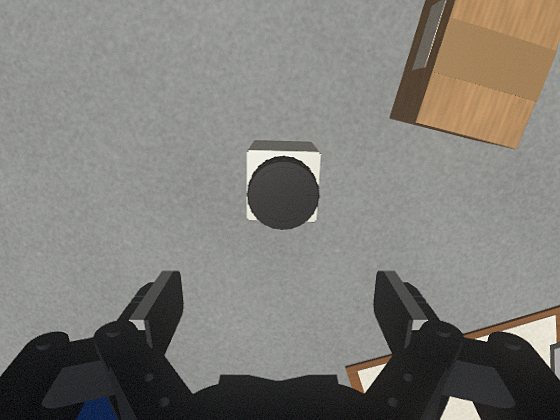

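```bash
python3 - <<'E'
from h import *
np.set_printoptions(precision=4,suppress=True)
c=np.load("w1.npy",allow_pickle=True).item()
im=cv2.imread("pics/w1.png"); 
m=(im.max(2)<75).astype(np.uint8); m[260:]=0
n,l,st,ce=cv2.connectedComponentsWithStats(m)
for i in range(1,n):
    if st[i][4]>500: print(st[i],ce[i])
for u,v in [(283.5,193)]: print(at_z("wrist",u,v,.11,c))
o=np.array(at_z("wrist",283.5,193,.11,c))
ang=np.linspace(0,6.283,40)
vis=cv2.resize(im[130:245,225:345],None,fx=5,fy=5,interpolation=cv2.INTER_CUBIC)
for a in ang:
    u,v=proj("wrist",(o[0]+.03*np.cos(a),o[1]+.03*np.sin(a),.11),c); cv2.circle(vis,(int((u-225+.5)*5),int((v-130+.5)*5)),2,(0,0,255),-1)
vis=cv2.convertScaleAbs(vis,alpha=1.6); cv2.imwrite("pics/w1c.png",vis)
for p in [(247,151),(321,152),(317,222),(248,221)]: print(at_z("wrist",*p,.08,c))
E
```

```text
[ 247  156   72   74 3926] [283.0853 193.5117]
[ 0.5173 -0.2382  0.11  ]
[ 0.4861 -0.2075  0.08  ]
[ 0.5512 -0.2096  0.08  ]
[ 0.5487 -0.2752  0.08  ]
[ 0.4839 -0.2729  0.08  ]
```

View pics/w1c.png

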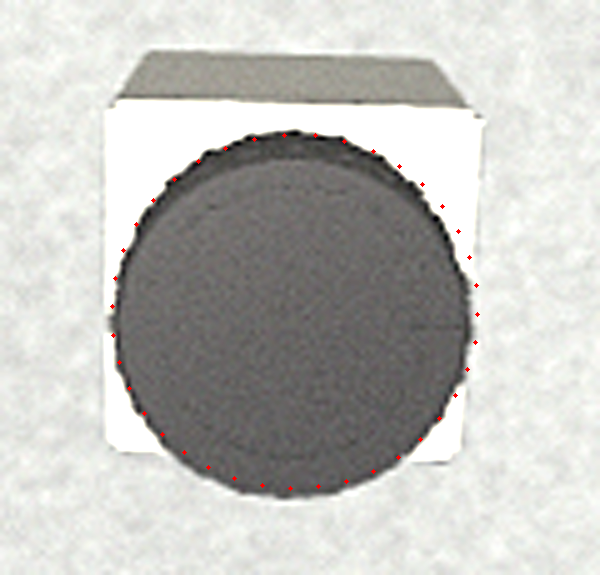

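drive_tool:
  increments:
    - [[0,0,0,0],[0,0,0,0],[0,0,0,0]]

```text
t: 2.45
ee_pos: [0.5153, -0.2347, 0.2311]
tool_rot: [[1.0, -0.003, -0.0], [-0.003, -1.0, 0.001], [-0.0, -0.001, -1.0]]
wrist_force: [0.6, -0.0, -0.1]
gripper_width: 0.0852
```

```bash
cat >> h.py <<'E'
def capfit(im,c,ztop,roi,z0=(0.5,0),thr=75):
    from scipy.optimize import least_squares
    m=np.zeros(im.shape[:2],np.uint8); x0,y0,x1,y1=roi
    m[y0:y1,x0:x1]=(im.max(2)<thr)[y0:y1,x0:x1]
    n,l,st,ce=cv2.connectedComponentsWithStats(m); i=1+np.argmax(st[1:,4])
    cn=max(cv2.findContours((l==i).astype(np.uint8),cv2.RETR_EXTERNAL,cv2.CHAIN_APPROX_NONE)[0],key=len)[:,0]
    a=np.linspace(0,2*np.pi,90,endpoint=False)
    def hull(p):
        P=[proj("w",(p[0]+.03*np.cos(t),p[1]+.03*np.sin(t),z),c) for z in (ztop,ztop-.024) for t in a]
        return cv2.convexHull(np.float32(P))
    f=lambda p:[cv2.pointPolygonTest(hull(p),(float(q[0]),float(q[1])),True) for q in cn[::3]]
    r=least_squares(f,z0,diff_step=1e-3,loss="soft_l1"); return r.x,np.sqrt(np.mean(r.fun**2)),st[i],ce[i]
E
python3 - <<'E'
from h import *
np.set_printoptions(precision=4,suppress=True)
s=bot.get_state(); c=imaging.camera_info("wrist"); im=imaging.capture("wrist"); cv2.imwrite("pics/w2.png",im); np.save("w2.npy",c,allow_pickle=True)
print(s["t"],s["ee_pos"],s["tool_rot"][:,0],np.abs(s["qvel"]).max())
print(capfit(im,c,.11,(200,120,360,260),(.517,-.24)))
c1=np.load("w1.npy",allow_pickle=True).item()
print(capfit(cv2.imread("pics/w1.png"),c1,.11,(200,120,360,260),(.517,-.24)))
E
```

```text
2.45 [ 0.5153 -0.2347  0.2311] [ 1.     -0.0029 -0.0002] 0.4067978149465615
(array([ 0.5167, -0.2408]), np.float64(1.4945784596530396), array([ 243,  168,   71,   73, 3966], dtype=int32), array([277.9811, 204.7385]))
(array([ 0.5167, -0.2407]), np.float64(1.4164094988882323), array([ 247,  156,   72,   74, 3926], dtype=int32), array([283.0853, 193.5117]))
```

drive_tool:
  increments:
    - [[1.5,5.5,30,0],[1.5,5.5,60,0],[1.5,5.5,80,0],[1.5,5.5,91,0],[1.5,5.5,91,0],[1.5,5.5,91,0],[1.5,5.5,91,0],[1.5,5.5,91,0]]

```text
t: 3.3
ee_pos: [0.5169, -0.2421, 0.1414]
tool_rot: [[1.0, -0.006, 0.002], [-0.006, -1.0, -0.001], [0.002, 0.0, -1.0]]
wrist_force: [-0.5, 0.3, -0.3]
gripper_width: 0.0856
```

```bash
python3 - <<'E'
from h import *
np.set_printoptions(precision=4,suppress=True)
s=bot.get_state(); c=imaging.camera_info("wrist"); im=imaging.capture("wrist"); cv2.imwrite("pics/w3.png",im); np.save("w3.npy",c,allow_pickle=True)
print(s["t"],s["ee_pos"],s["tool_rot"][:,0],np.abs(s["qvel"]).max())
im2=im.copy()
print(capfit(im,c,.11,(195,150,370,330),(.517,-.24)))
E
```

```text
3.3 [ 0.5169 -0.2421  0.1414] [ 1.     -0.0057  0.0019] 0.37730721613125656
(array([ 0.5164, -0.241 ]), np.float64(1.7973208885338956), array([ 223,  184,  105,  105, 8361], dtype=int32), array([275.0313, 236.9119]))
```

View pics/w3.png

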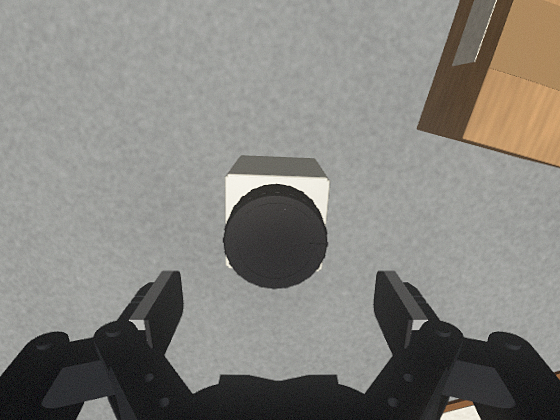

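drive_tool:
  increments:
    - [[0,-1,20,0],[0,-1,40,0],[0,-1,52,0],[0,-1,59,0],[0,-1,59,0],[0,-1,59,0],[0,-1,59,0]]

```text
t: 4.05
ee_pos: [0.5168, -0.2412, 0.0822]
tool_rot: [[1.0, -0.006, 0.001], [-0.006, -1.0, -0.001], [0.001, 0.001, -1.0]]
wrist_force: [-0.7, 0.3, 0.3]
gripper_width: 0.0852
```

drive_tool:
  increments:
    - [[0,0,0,0],[0,0,0,0],[0,0,0,0],[0,0,0,0],[0,0,0,0],[0,0,0,0],[0,0,0,0],[0,0,0,0],[0,0,0,0],[0,0,0,0]]
  gripper: 1
  grip_force: 70

```text
t: 5.05
ee_pos: [0.5164, -0.2411, 0.0822]
tool_rot: [[1.0, -0.006, 0.001], [-0.006, -1.0, 0.0], [0.001, -0.0, -1.0]]
wrist_force: [-2.5, 1.6, 6.7]
gripper_width: 0.0577
```

drive_tool:
  increments:
    - [[0,0,-10,0],[0,0,-30,0],[0,0,-60,0],[0,0,-85,0],[0,0,-95,0],[5,-20,-95,0],[15,-50,-95,0],[26,-90,-95,0],[38,-130,-95,0],[47,-160,-95,0],[52,-176,-95,0],[52,-181,-95,0],[52,-181,-95,0],[52,-181,-95,0],[52,-181,-95,0],[52,-181,-95,0]]

```text
t: 6.65
ee_pos: [0.569, -0.0617, 0.1764]
tool_rot: [[1.0, -0.008, 0.0], [-0.008, -1.0, -0.0], [0.0, 0.0, -1.0]]
wrist_force: [-0.2, -0.4, -2.8]
gripper_width: 0.0574
```

```bash
python3 - <<'E'
from h import *
np.set_printoptions(precision=4,suppress=True)
s=bot.get_state(); c=imaging.camera_info("wrist"); im=imaging.capture("wrist"); np.save("w4.npy",c,allow_pickle=True)
print(s["t"],s["ee_pos"],s["tool_rot"],s["q"],np.abs(s["qvel"]).max())
cv2.imwrite("pics/w4.png",im)
print(proj("wrist",(.5704,.0466,.055),c))
for n,u,v,z in [("rim",261.3,220,.057),("floor",262.2,221.3,.006)]: print(n,at_z("top",u,v,z))
E
```

```text
6.65 [ 0.569  -0.0617  0.1764] [[ 1.     -0.0081  0.0001]
 [-0.0081 -1.     -0.0003]
 [ 0.0001  0.0003 -1.    ]] [-24.0799  19.2414  34.208   93.0494 -11.2689  71.186   11.8233] 0.49213301430211087
(np.float64(276.6654923887881), np.float64(59.657868490968156))
rim [0.5676 0.0469 0.057 ]
floor [0.5762 0.0472 0.006 ]
```

View pics/w4.png

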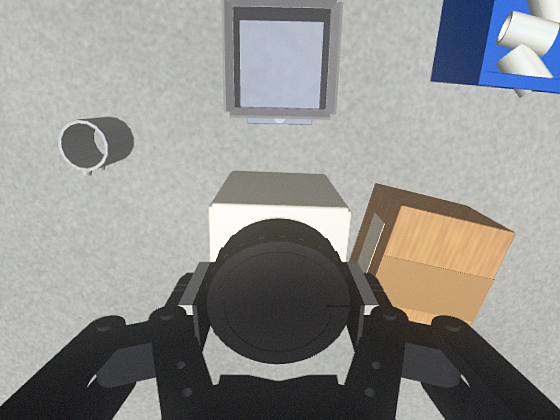

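```bash
python3 - <<'E'
from h import *
im=cv2.imread("pics/w4.png")[0:135,205:365]
cv2.imwrite("pics/w4c.png",cv2.resize(im,None,fx=5,fy=4.4,interpolation=cv2.INTER_CUBIC))
E
```

```text
(no output)
```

View pics/w4c.png

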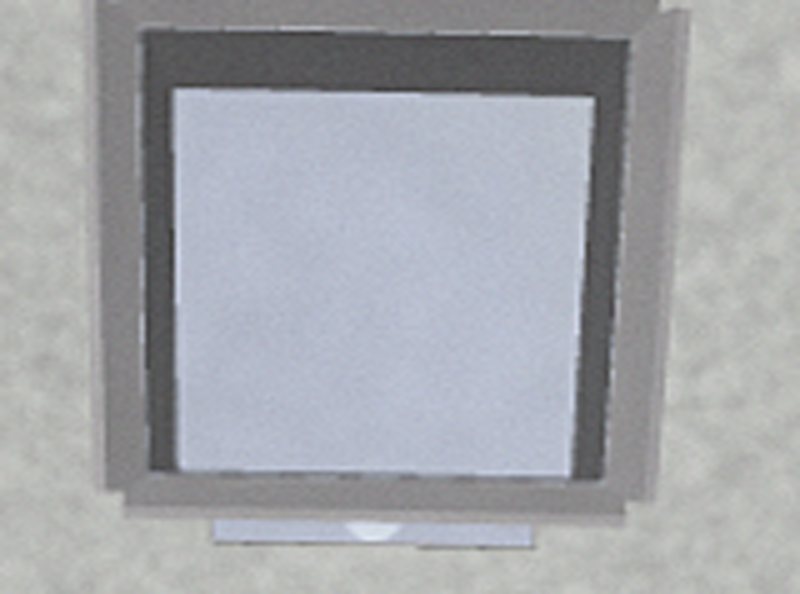

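```bash
python3 - <<'E'
from h import *
np.set_printoptions(precision=4,suppress=True)
c=np.load("w4.npy",allow_pickle=True).item()
g=lambda pts,z:np.array([at_z("w",205+x/5-.4,y/4.4-.4,z,c)[:2] for x,y in pts])
an=lambda a,b:np.degrees(np.arctan2(*(b-a)[::-1]))
R=g([(147,32),(630,40),(606,480),(150,470)],.049); print(R,R.mean(0)); 
print("edges",an(R[0],R[1]),an(R[3],R[2]),an(R[3],R[0])-90,an(R[2],R[1])-90,[np.linalg.norm(R[i]-R[i-1]) for i in range(4)])
F=g([(174,90),(594,97)],.006); a=an(F[0],F[1]); print("floor",F,a,np.linalg.norm(F[1]-F[0]))
n=np.array([np.sin(np.radians(-2.)),np.cos(np.radians(2.))])
print("centre from floor",F.mean(0)-.0355*np.array([.035,1]))
J=np.array([at_z("w",u,v,.1742,c)[:2] for u,v in [(210,207),(350,208)]]); print("jar",J,an(J[0],J[1]),J.mean(0)-.033*np.array([.035,1]))
E
```

```text
[[0.5398 0.0837]
 [0.6099 0.0819]
 [0.6084 0.0113]
 [0.5373 0.0137]] [0.5739 0.0477]
edges -1.4251780575659319 -1.8718869997529188 -2.0504475829968243 -1.2381069783030227 [np.float64(0.07004225732261508), np.float64(0.07010203759072187), np.float64(0.07059278386261893), np.float64(0.07109904078546805)]
floor [[0.5391 0.0841]
 [0.6103 0.0823]] -1.4513542101264587 0.0712187685451945
centre from floor [0.5734 0.0477]
jar [[ 0.5394 -0.0291]
 [ 0.6036 -0.0301]] -0.9569238301684223 [ 0.5703 -0.0626]
```

drive_tool:
  increments:
    - [[0,-20,0,0],[1,-50,0,0],[2,-80,0,0],[3,-100,0,0.5],[3,-108,0,0.5],[3.3,-109.7,0,0.5],[3.3,-109.7,0,0.5],[3.3,-109.7,0,0.5],[3.3,-109.7,0,0.5],[3.3,-109.7,10,0.5],[3.3,-109.7,20,0.5],[3.3,-109.7,25,0.5],[3.3,-109.7,25,0.5],[3.3,-109.7,25,0.5]]

```text
t: 8.1
ee_pos: [0.5732, 0.0495, 0.1511]
tool_rot: [[1.0, -0.014, -0.001], [-0.014, -1.0, -0.0], [-0.001, 0.0, -1.0]]
wrist_force: [0.8, -0.4, -2.7]
gripper_width: 0.0572
```

```bash
python3 - <<'E'
from h import *
np.set_printoptions(precision=4,suppress=True)
s=bot.get_state(); print(s["t"],s["ee_pos"],s["tool_rot"][:,0],s["wrist_force"],s["q"])
E
```

```text
8.1 [0.5732 0.0495 0.1511] [ 0.9999 -0.0144 -0.0005] [ 0.7876 -0.3779 -2.7345] [-32.701   20.5175  31.1885  94.3336 -11.2482  68.3285   0.2282]
```

drive_tool:
  increments:
    - [[0,1.2,0,0],[0,1.2,6,0],[0,1.2,12,0],[0,1.2,18,0],[0,1.2,24,0],[0,1.2,30,0],[0,1.2,36,0],[0,1.2,40,0],[0,1.2,40,0],[0,1.2,40,0]]

```text
t: 9.1
ee_pos: [0.5733, 0.0483, 0.1113]
tool_rot: [[1.0, -0.015, 0.0], [-0.015, -1.0, -0.0], [0.0, 0.0, -1.0]]
wrist_force: [-0.1, 0.4, -3.5]
gripper_width: 0.0577
```

Free descent (−3.5 N is just the weight). Continue to the floor.

drive_tool:
  increments:
    - [[0,0,5,0],[0,0,10,0],[0,0,14,0],[0,0,18,0],[0,0,20,0],[0,0,21.5,0],[0,0,22.5,0],[0,0,23,0],[0,0,23,0],[0,0,23,0]]

```text
t: 10.1
ee_pos: [0.5733, 0.0483, 0.0885]
tool_rot: [[1.0, -0.015, 0.0], [-0.015, -1.0, 0.0], [0.0, -0.0, -1.0]]
wrist_force: [0.3, -0.3, -0.5]
gripper_width: 0.0574
```

drive_tool:
  increments:
    - [[0,0,0.5,0],[0,0,1,0],[0,0,1,0],[0,0,1,0],[0,0,1,0]]

```text
t: 10.6
ee_pos: [0.5735, 0.0483, 0.0883]
tool_rot: [[1.0, -0.015, 0.001], [-0.015, -1.0, 0.001], [0.001, -0.001, -1.0]]
wrist_force: [-3.7, -0.5, 6.8]
gripper_width: 0.0574
```

```bash
python3 - <<'E'
from h import *
np.set_printoptions(precision=4,suppress=True)
s=bot.get_state(); print(s["t"],s["ee_pos"],s["tool_rot"][:,0],s["wrist_force"],s["moment"])
a=imaging.capture("top"); b=imaging.capture("side")
f=lambda i,x,y,w,h,k:cv2.convertScaleAbs(cv2.resize(i[y:y+h,x:x+w],None,fx=k,fy=k,interpolation=cv2.INTER_CUBIC),alpha=1.5)
cv2.imwrite("pics/side1.png",f(b,215,120,160,140,5))
E
```

```text
10.6 [0.5735 0.0483 0.0883] [ 0.9999 -0.0146  0.0008] [-3.6578 -0.4927  6.8407] [-0.0557  0.9163 -0.0158]
```

View pics/side1.png

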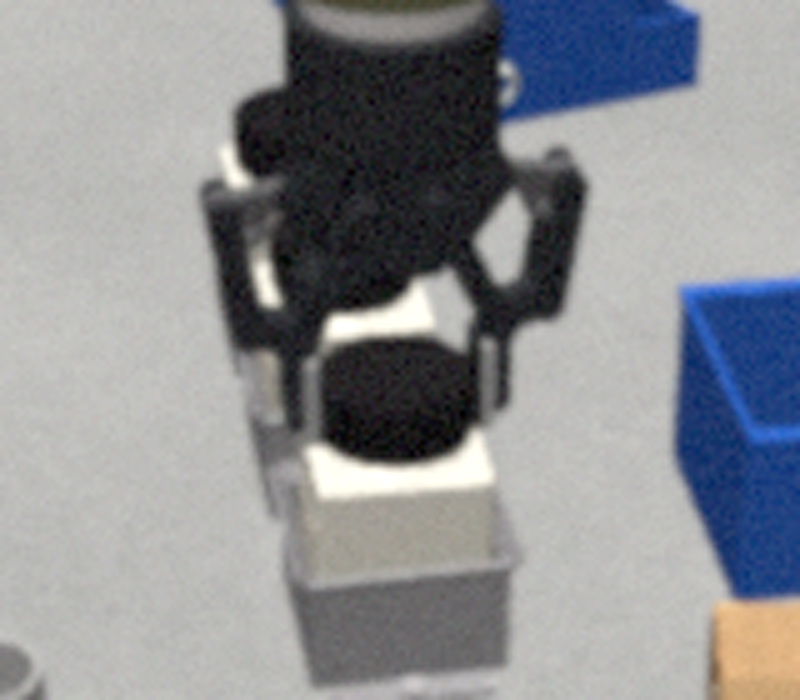

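drive_tool:
  increments:
    - [[0,0,0,-2],[0,0,0,-5],[0,0,-0.1,-8],[0,0,-0.2,-11],[0,0,-0.3,-14],[0,0,-0.4,-17],[0,0,-0.5,-20],[0,0,-0.6,-23],[0,0,-0.7,-26],[0,0,-0.9,-29],[0,0,-1.0,-32],[0,0,-1.1,-35],[0,0,-1.2,-38],[0,0,-1.3,-40],[0,0,-1.3,-40],[0,0,-1.3,-40]]

```text
t: 12.3
ee_pos: [0.5739, 0.0482, 0.0894]
tool_rot: [[0.776, 0.631, 0.002], [0.631, -0.776, 0.0], [0.001, 0.001, -1.0]]
wrist_force: [-2.1, 0.0, 6.1]
gripper_width: 0.0577
```

```bash
python3 - <<'E'
from h import *
np.set_printoptions(precision=4,suppress=True)
s=bot.get_state(); c=imaging.camera_info("wrist"); im=imaging.capture("wrist"); np.save("w5.npy",c,allow_pickle=True)
R=s["tool_rot"]; print(s["t"],s["ee_pos"],np.degrees(np.arctan2(R[1,0],R[0,0])),s["wrist_force"],s["moment"],s["gripper_width"],s["q"])
a=cv2.imread("pics/w4.png")[130:400,140:420]; b=im[130:400,140:420]
cv2.imwrite("pics/w5.png",cv2.convertScaleAbs(cv2.resize(np.hstack([a,b]),(800,386),interpolation=cv2.INTER_CUBIC),alpha=1.6))
E
```

```text
12.3 [0.5739 0.0482 0.0894] 39.09295659919179 [-2.1245  0.0314  6.0999] [-0.0456  0.2489  0.0303] 0.057673193149190796 [-25.5024  23.0914  22.1961  97.8878  -9.7736  60.8326  38.9475]
```

View pics/w5.png

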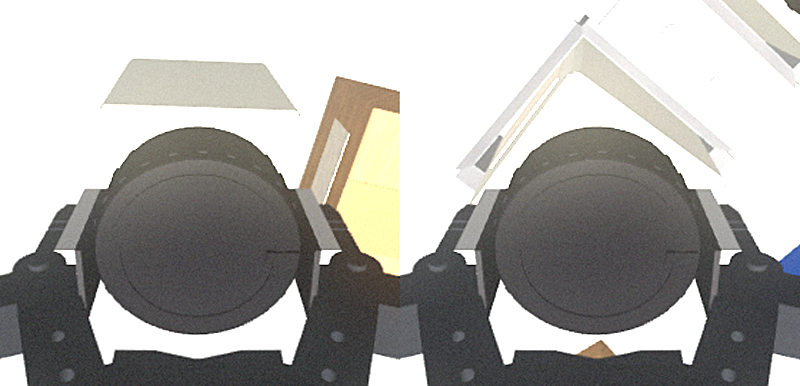

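drive_tool:
  increments:
    - [[0,0,-0.1,-3],[0,0,-0.2,-6],[0,0,-0.3,-9],[0,0,-0.45,-12],[0,0,-0.6,-15],[0,0,-0.7,-18],[0,0,-0.8,-21],[0,0,-0.95,-24],[0,0,-1.0,-27],[0,0,-1.0,-30],[0,0,-1.0,-33],[0,0,-1.0,-35],[0,0,-1.0,-37],[0,0,-1.0,-37],[0,0,-1.0,-37],[0,0,-1.0,-37]]

```text
t: 13.95
ee_pos: [0.5743, 0.0483, 0.0906]
tool_rot: [[0.24, 0.971, 0.002], [0.971, -0.24, 0.0], [0.001, 0.002, -1.0]]
wrist_force: [-0.5, -0.8, 5.9]
gripper_width: 0.0575
```

```bash
python3 - <<'E'
from h import *
np.set_printoptions(precision=4,suppress=True)
s=bot.get_state(); c=imaging.camera_info("wrist"); im=imaging.capture("wrist"); np.save("w6.npy",c,allow_pickle=True)
R=s["tool_rot"]; print(s["t"],s["ee_pos"],np.degrees(np.arctan2(R[1,0],R[0,0])),s["wrist_force"],s["moment"],s["gripper_width"],s["q"])
cv2.imwrite("pics/w6full.png",im)
cv2.imwrite("pics/w6.png",cv2.convertScaleAbs(cv2.resize(im[90:370,100:460],None,fx=2,fy=2,interpolation=cv2.INTER_CUBIC),alpha=1.0))
E
```

```text
13.95 [0.5743 0.0483 0.0906] 76.09970356964801 [-0.4897 -0.8442  5.9408] [0.0296 0.0474 0.0249] 0.05746854098946376 [-20.1202  22.4292  15.2924  97.5559  -6.6204  60.7611  73.3945]
```

View pics/w6.png

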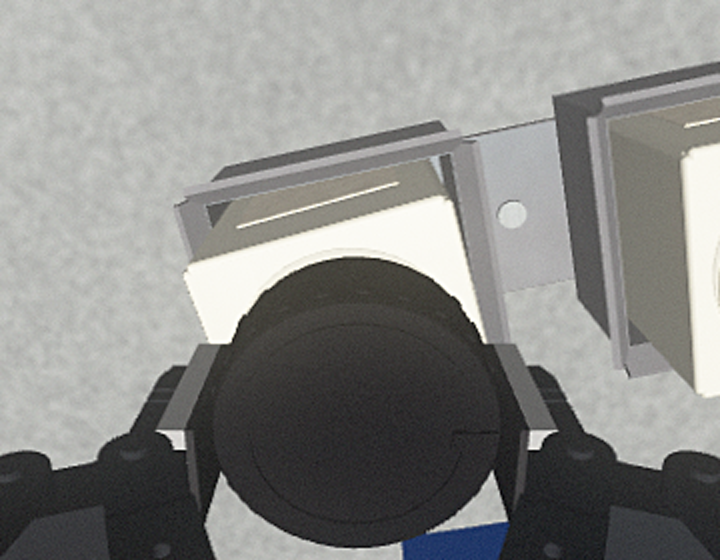

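```bash
python3 - <<'E'
from h import *
c=np.load("w6.npy",allow_pickle=True).item()
J=np.array([at_z("w",100+x/2-.25,90+y/2-.25,.086,c)[:2] for x,y in [(188,268),(448,198)]]); d=J[1]-J[0]
print(J,np.linalg.norm(d),"jar yaw",np.degrees(np.arctan2(d[1],d[0]))-90)
d/=np.linalg.norm(d); print("jar centre",J.mean(0)+.033*np.array([d[1],-d[0]]))
E
```

```text
[[0.54297554 0.01487195]
 [0.54108092 0.07799041]] 0.06314689469414249 jar yaw 1.7193212966089249
jar centre [0.57501338 0.04742129]
```

drive_tool:
  increments:
    - [[0,0,-0.5,0],[0,0,-1,0],[0,0,-2,0],[0,0,-3,0],[0,0,-4,0],[0,0,-4,0],[0,0,-4,0]]

```text
t: 14.7
ee_pos: [0.5731, 0.0483, 0.0935]
tool_rot: [[0.239, 0.971, -0.0], [0.971, -0.239, -0.0], [-0.0, -0.0, -1.0]]
wrist_force: [0.5, -0.8, 0.1]
gripper_width: 0.0575
```

Force is ~0 N, so the cap is off the threads without dragging the jar (jar weight would show as −3 N). Lifting on.

drive_tool:
  increments:
    - [[0,0,-3,0],[0,0,-7,0],[0,0,-12,0],[0,0,-17,0],[0,0,-22,0],[0,0,-27,0],[0,0,-31,0],[0,0,-33,0],[0,0,-34,0],[0,0,-34,0],[0,0,-34,0],[0,0,-34,0],[0,0,-34,0],[0,0,-34,0]]

```text
t: 16.1
ee_pos: [0.5732, 0.0483, 0.1274]
tool_rot: [[0.239, 0.971, -0.0], [0.971, -0.239, -0.0], [-0.0, -0.0, -1.0]]
wrist_force: [0.3, 0.2, 0.6]
gripper_width: 0.0576
```

```bash
python3 - <<'E'
from h import *
np.set_printoptions(precision=4,suppress=True)
s=bot.get_state(); c=imaging.camera_info("wrist"); im=imaging.capture("wrist"); b=imaging.capture("side")
R=s["tool_rot"]; print(s["t"],s["ee_pos"],np.degrees(np.arctan2(R[1,0],R[0,0])),s["wrist_force"],s["gripper_width"],np.abs(s["qvel"]).max())
f=lambda i,x,y,w,h:cv2.convertScaleAbs(cv2.resize(i[y:y+h,x:x+w],(400,400),interpolation=cv2.INTER_CUBIC),alpha=1.3)
cv2.imwrite("pics/end.png",np.hstack([f(im,130,60,290,290),f(b,230,140,120,120)]))
E
```

```text
16.1 [0.5732 0.0483 0.1274] 76.1673305115841 [0.2944 0.215  0.6302] 0.057586833749486026 0.09438382480076889
```

View pics/end.png

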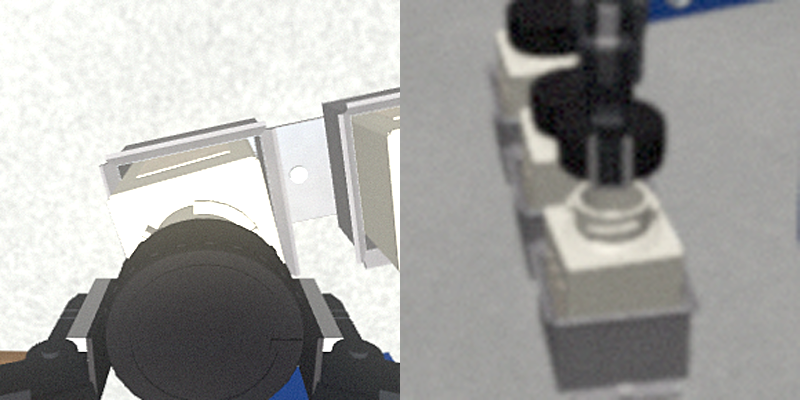

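```bash
python3 -c "
from h import *
print(bot.job_done())"
```

```text
the job is handed in; nothing more can be done
None
```

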